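# Set the cellar water filter to backwash

### The job

Put the water filter on backwash: switch the pump off at its toggle first, and only then turn the valve. Press the valve handle down, swing it the shorter way round until it points to the sight glass, then feel for the notch there and let the handle spring fully up so that it locks. Do not force the handle against the valve, and leave the jar, the bottle and the brush where they stand.

Things in the scene. Friction and masses are not known exactly. Their poses are not given: they have to be found in the camera images.
- filter: Blue filter vessel, 206 mm in diameter, standing on the floor in the gap of the bench, with a black six-position valve on top (cover 160 mm in diameter, top at 125 mm). Fixed. Origin: on the valve axis at bench height (z = 0); z up; x towards its pump pipe, which never carries the sight glass; the other two pipes stand at +y and -y.
- sight_glass: Waste pipe, 42 mm thick, upright, with the sight glass on top: a clear tube of 36 mm diameter with a black cap, 140 mm high in all. 165 mm from the valve axis at one of the two side ports (filter +y or -y; the gauge is at the other). Fixed. Origin: on the pipe's axis at bench height. Backwash is the valve position whose handle points here.
- pressure_gauge: Return pipe, 42 mm thick, upright, with a round gauge of 63 mm diameter on top, face up at 119 mm. 165 mm from the valve axis, opposite the sight glass. Fixed. Origin: on the pipe's axis at bench height.
- stem (a joint): Angle of the valve handle about the vertical valve axis, rad, growing anticlockwise seen from above; 0: the handle points along filter +x, pi/2: along filter +y. It turns without end either way and the value does not wrap. Starts between 2.3 and 4.0, in a notch or between two. Turning it takes 1.5 to 4 N at the grip.
- handle (a joint): How far the handle is rocked down, rad; 0.01 rad is 1 mm at the grip. 0: up, tongue fully in a notch, locked. About 0.09: tongue resting on the ring between notches. Above 0.13: tongue clear of the ring, free to turn. 0.17: a foot under the handle meets the cover. A spring pushes it up, with about 3 N at the grip when locked, 9 N at 0.17. Pressing over about 35 N is too much.
- handle_grip (a point): Middle of the top face of the handle's grip, 105 mm from the valve axis; 181 mm high when locked. The grip is a level black ribbed bar that points straight away from the axis: 24 mm wide, 22 mm high, from 60 to 135 mm from the axis. x: outward along the bar. Beside and under the grip nothing stands above 131 mm within 140 mm of the axis.
- valve_pin (a point): On the valve axis, 160 mm high: the pin on which the handle rocks. A 6 mm thick square-ended tongue under the handle's short tail, 45 mm from the axis on the far side from the grip, sits in the notches. A sideways push over about 20 N on the grip with the tongue in a notch is too much.
- notch_ring (a point): On the valve axis, 137 mm high: centre of the top of the metal ring (radius 38 to 52 mm) on the cover, with six notches, one every 60 degrees, 9 mm wide; one is meant for each side pipe. The ring was clamped on by hand: its notches stand up to 12 degrees either way of the true pipe directions, so the notch must be found by feel.
- pump_switch (a joint): Pump toggle, rad: about 0 leaning to the box's -x side (pump on), 1.0 over to its +x side (pump off). It stays where it is left; pushing it over takes 1 to 2 N at the ball, end stops are rigid.
- pump_switch_tip (a point): Centre of the black ball, 26 mm in diameter, at the end of the pump toggle; 55 mm from its pivot, which lies 77 mm above the bench. The ball travels 53 mm along the box's x.
- pump_box: Grey pump control box on the bench, 130 (x) by 100 by 55 mm, with a 70 by 50 by 25 mm toggle block on its lid. Fixed. Origin: centre of its underside; x: the way the toggle goes to off; two cable glands on its +x end.
- jam_jar: Preserve jar, 74 mm in diameter, 105 mm high; leave it. Origin: centre of its underside.
- oil_bottle: Green bottle, 66 mm in diameter, 200 mm high; leave it. Origin: centre of its underside.
- bench_brush: Flat brush with a wooden handle, 240 mm long, lying on the bench; leave it. Origin: under its middle, x along it, bristles towards +x.
There are look-alikes about, which are no part of the job. What is meant by the pump_box is not blue, green or orange, and is the larger of those in its own colour.

How it is judged (in metres and radians):
On the way, in this order (a step that is already met when the one before it is completed fails the run):
1. the pump is switched off (value of joint pump_switch above 0.9 rad), for 0.2 s.
2. the handle points to the sight glass, locked in its notch (horizontal distance between handle_grip and sight_glass below 0.075 m and value of joint handle below 0.035 rad), for 0.2 s.
At the end, for the whole second after the job is handed in: pump toggle over to off; the handle's grip point within 75 mm of the sight glass's axis seen from above (it points there), sprung up into the notch (less than 0.035 rad down) and at rest (all of step 2 and value of joint pump_switch above 0.9 rad and velocity of joint stem between -0.05 and 0.05 rad/s); the robot touches nothing.
It fails at once if the valve handle is turned while the pump is still on (value of joint pump_switch below 0.5 rad and distance of handle_grip from where it was at the start of the episode above 0.035 m).
It fails at once if the handle is swung the long way round, past the point opposite its start (distance of handle_grip from where it was at the start of the episode above 0.2095 m).
It fails at once if the handle is forced against the valve: its tongue against the notched ring or its foot against the cover (contact force between handle and filter above 50 N).
It fails at once if the jar, the bottle or the brush is moved from its place (distance of any of jam_jar, oil_bottle, bench_brush from where it was at the start of the episode above 0.03 m).
It also fails if it takes over 61 s, if anything falls off the work surface, if the arm or the gripper's body presses on something with over 40 N, if the wrist force passes 120 N, or if a joint passes its speed limit or range.

### The arm

A 7-joint arm with a two-finger parallel gripper is mounted at the origin on the work surface. World frame = base frame: x ahead of the robot, y to its left, z up, the work surface at z = 0. Lengths are in m, angles in degrees, forces in N, time in s.
With the tool pointing down it reaches from about 0.425 to 0.875 m from the base axis. Payload 4.7 kg.
Tool frame: the origin (TCP) lies on the centre line of the jaws, within the pads' length; the fingertips stand 17 mm ahead of it and the grasp point (between the pads) lies 2 mm behind it; z points along the fingers, y is the line along which they close (so a half turn about z gives the same grasp; the last joint's range is limited). The gripper opens to 87 mm and grips with 3 to 60 N. Pads are 19 mm wide; open, the fingers measure 117 mm over their backs; the gripper's body (75 mm by 190 mm) begins 51 mm behind the grasp point.
Start: joints at [-66.056, 18.392, -4.016, 83.108, 1.295, 78.541, -3.26], TCP at [0.255, 0.598, 0.24] pointing down, gripper open.
Joint ranges: [-163.93, 163.93], [-17.29, 119.83], [-79.2, 71.16], [3.27, 140.29], [-89.18, 269.18], [5.43, 117.66], [-154.24, 154.24]. Speed limits (degrees/s): [147.25, 147.25, 180, 180, 180, 180, 180].

### API

Orientations are given as [roll, pitch, yaw] about the fixed x, y, z axes, in that order (R = Rz(yaw) Ry(pitch) Rx(roll)).
In Python, from station import bot, get_image, calibration, nets gives the robot as it stands.
- The arm moves only by the tool send_rows, never from a script. Its argument "motion" is a list of rows, each an object with "xyz": the shift along the tool's x, y, z in cm, a list of three; "twist": the turn about the tool's z in degrees. A call has 1 to 20 rows; each row is the pose to reach, as a shift and turn from the pose commanded when the call began, along the tool's axes at that moment; what a row does not reach only later rows make up. A row lasts 1/8 s, in which the tool goes at most 62.5 mm and 10.7 degrees, less where a joint would pass 70% of its speed; a pose out of reach is approached as far as the arm can. A call with a gripper value outside its range is refused whole. "grip" is the opening, from 0 (shut) to 1 (fully open), set as the call begins (left out, the last holds). The fingers move at their own pace and stop on an object; "newtons" is the grip in N (left out, the last holds). Time passes only in rows, so rows that repeat a pose let the fingers close. It gives the time, the measured TCP pose, the force, the opening and the grip force at its end, in the units of the state.
- bot.sense(): the state, without advancing time (a new reading comes with each control period).
- get_image(name): name is "scene" or "side" or "wrist"; returns the picture (420x560x3 uint8, red, green, blue); there is no depth.
- calibration(name): a dict with "K" (3x3 intrinsics, pixels), "pose" (4x4, takes a point from camera to world coordinates). Camera axes: x right, y down, z forward; pixel columns grow to the right and rows downward; lengths in m; the calibration is good to about 2 mm. A picture is of the moment at which its call begins: read the wrist's pose just before it. calibration takes no time and is no camera call; for the wrist camera it gives the pose at the moment of the call.
- bot.job_done(): hands the job in; it is judged then, once.
Trained networks look in the newest picture that a camera, given by its name, has taken for a name from the list of things; names that differ only in an ending like _2 or _b are one class to them, and where a whole thing is asked for, a point or a joint stands for the part that bears it (a point fixed in the world has none). Each returns a list of dicts, best first, with "p" (0 to 1); they miss things now and then, are a little off and sometimes report something else, mostly with a low value. They report only what shows in the picture. A call takes as long as a camera call. They do not tell look-alikes from the thing itself.
- nets.outline_of(name, camera): "region" (420x560 bool, what is visible of it) and "at" ([column, row] in pixels, amid what is visible of it).
The state is a dict: "t": time; "joint_positions": joint angles; "joint_velocities": joint speeds; "joint_efforts": joint torques, N m; "position": TCP position; "tool_rot": TCP orientation; "force": force on the tool from outside, world axes, zero at the start; "wrist_torque": the same for the moment, N m; "grip_width": finger opening in m; "gripper_force": force on a finger pad.
Only numpy, scipy, OpenCV 4.12 (cv2) and the standard library are available. Lean on these libraries where they do the work, as an engineer would, in place of code of your own. Each camera call takes 0.05 s, during which the arm holds its last target. There are 200 camera calls.

## Working session

There is one attempt and no reset: what is moved stays moved. The work goes in short steps, Python scripts to look and compute and a tool call to move; the robot and the scene stay as the last step left them, time stands still between calls to the robot, and variables do not carry over. Pictures are saved under pics/ and viewed, at most 10 in all, crops included, and the job is handed in when it is done.

Besides the shell and the picture viewer there is one more tool, called by a JSON object that holds its "op" and its "data". send_rows: Moves the arm, as the interface text tells. Its arguments: {"type":"object","properties":{"motion":{"type":"array"},"grip":{"type":"number"},"newtons":{"type":"number"}},"required":["motion"]}

```bash
mkdir -p pics; ls
python3 - <<'E'
from station import bot,get_image,calibration,nets
import cv2,numpy as np
for c in ["scene","side"]:
    im=get_image(c); cv2.imwrite(f"pics/{c}0.png",cv2.resize(im[:,:,::-1],(784,588)))
    k=calibration(c); print(c,np.round(k["K"],1).tolist(),np.round(k["pose"],3).tolist())
    for n in ["filter","sight_glass","pressure_gauge","pump_box","pump_switch_tip","handle_grip","jam_jar","oil_bottle","bench_brush"]:
        r=nets.outline_of(n,c)
        print(n,[(round(float(d["p"]),2),np.round(d["at"]).tolist(),int(d["region"].sum())) for d in r[:4]])
s=bot.sense();print(s)
E
```

```text
pics
scene [[485.8, 0.0, 276.5], [0.0, 485.8, 211.4], [0.0, 0.0, 1.0]] [[0.5, 0.715, -0.488, 1.318], [0.866, -0.417, 0.277, -0.4], [-0.006, -0.561, -0.828, 1.492], [0.0, 0.0, 0.0, 1.0]]
filter [(0.9, [285.0, 277.0], 7525), (0.58, [374.0, 222.0], 583)]
sight_glass [(0.79, [235.0, 280.0], 1171), (0.58, [355.0, 181.0], 1128)]
pressure_gauge []
pump_box [(0.98, [293.0, 164.0], 1050), (0.9, [394.0, 158.0], 1030), (0.86, [405.0, 202.0], 542), (0.84, [338.0, 143.0], 483)]
pump_switch_tip [(0.62, [293.0, 144.0], 82), (0.52, [280.0, 219.0], 372), (0.37, [354.0, 159.0], 60)]
handle_grip [(0.9, [281.0, 217.0], 323), (0.25, [356.0, 159.0], 63)]
jam_jar [(0.65, [372.0, 222.0], 565)]
oil_bottle [(0.91, [161.0, 318.0], 766)]
bench_brush [(0.96, [146.0, 233.0], 525)]
side [[419.4, 0.0, 279.5], [0.0, 419.4, 207.1], [0.0, 0.0, 1.0]] [[0.942, -0.146, 0.301, 0.104], [-0.334, -0.478, 0.812, -1.043], [0.026, -0.866, -0.499, 0.811], [0.0, 0.0, 0.0, 1.0]]
filter [(0.96, [321.0, 252.0], 6148)]
sight_glass [(0.89, [307.0, 270.0], 1275)]
pressure_gauge [(0.45, [304.0, 186.0], 178)]
pump_box [(0.94, [188.0, 187
[... 363 characters left out ...]
.39246182,  -4.01753477,  83.10629327,
         1.29371661,  78.53944923,  -3.26056628]), 'joint_velocities': array([-4.53928177e-02, -1.47103128e-05, -9.87063583e-03, -1.15439188e-01,
        1.80252986e-03, -7.98660926e-02,  2.17776773e-04]), 'joint_efforts': array([-2.02660067e-04, -4.91121197e+01, -4.03549522e-01, -3.12782192e+01,
       -6.41749031e-02,  3.35365464e-02, -1.11453289e-05]), 'position': array([0.25542694, 0.59775033, 0.23959165]), 'tool_rot': array([1.79993141e+02, 8.65591717e-04, 1.56864152e+02]), 'force': array([-0.46836007, -0.48433377, -0.15751495]), 'wrist_torque': array([-0.0141225 , -0.0179566 ,  0.02088805]), 'gripper_force': 0.0, 'grip_width': 0.08691075830949725}
```

View pics/scene0.png

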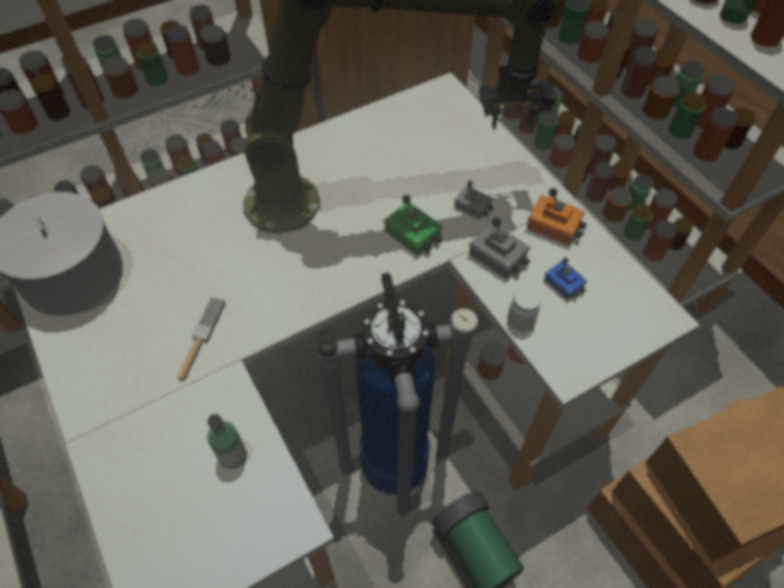

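View pics/side0.png

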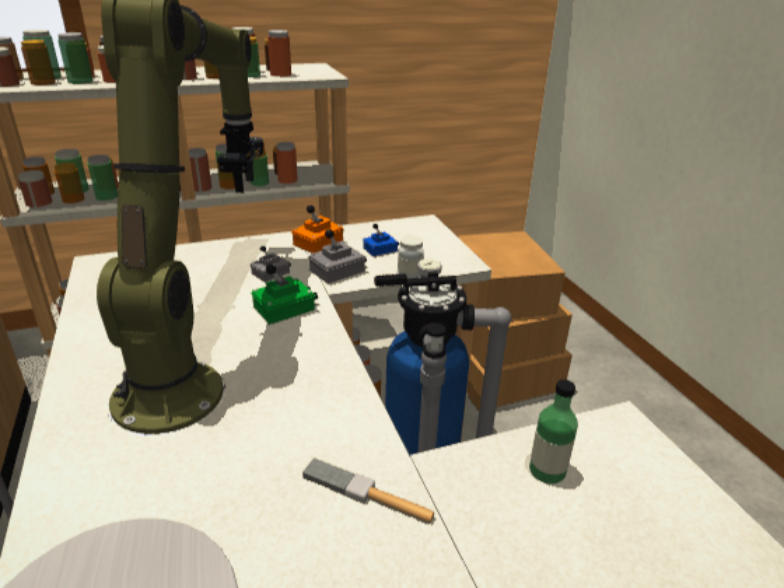

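The scene view (784-wide) shows five boxes: green (413,226), small dark grey (474,199), larger grey (499,248), orange (556,217) and blue (566,278). The larger grey one fits pump_box, as it is neither blue, green nor orange and is the bigger of the two greys. The gauge is at (463,320), the sight glass at (328,345) and the valve at (395,327), with the handle pointing to (388,280).

```bash
cat > h.py <<'E'
import numpy as np,cv2
from station import bot,get_image,calibration,nets
def ray(c,uv,z,k=None):
    k=k or calibration(c);d=k["pose"][:3,:3]@np.linalg.inv(k["K"])@[uv[0],uv[1],1];o=k["pose"][:3,3]
    return o+d*(z-o[2])/d[2]
def proj(c,P,k=None):
    k=k or calibration(c);p=k["pose"][:3,:3].T@(np.array(P)-k["pose"][:3,3]);q=k["K"]@p
    return q[:2]/q[2]
E
python3 - <<'E'
from h import *
im=get_image("scene")
a=cv2.resize(im[110:210,310:430,::-1],(600,500),interpolation=cv2.INTER_CUBIC)
b=cv2.resize(im[180:300,220:350,::-1],(650,600),interpolation=cv2.INTER_CUBIC)
cv2.imwrite("pics/box.png",a);cv2.imwrite("pics/valve.png",b)
for n,uv,z in [("gauge",(331,229),.119),("sg",(233,240),.14),("axis",(282,233.5),.125),("grip",(279,205),.181),("ball",(354.5,159),.13),("box",(357,185),0.03)]:
    print(n,ray("scene",uv,z).round(3))
for n in ["pump_box","pump_switch_tip","handle_grip","sight_glass","pressure_gauge"]:
    for d in nets.outline_of(n,"scene")[:6]: print(n,round(float(d["p"]),2),np.round(d["at"]),d["region"].sum())
print(ray("side",(291,202),.17))
E
```

```text
gauge [0.661 0.181 0.119]
sg [ 0.547 -0.125  0.14 ]
axis [0.597 0.029 0.125]
grip [0.527 0.059 0.181]
ball [0.458 0.418 0.13 ]
box [0.504 0.412 0.03 ]
pump_box 0.94 [355. 179.] 1110
pump_box 0.92 [396. 156.] 977
pump_box 0.85 [339. 143.] 434
pump_box 0.78 [405. 203.] 525
pump_box 0.65 [294. 160.] 1032
handle_grip 0.54 [281. 218.] 369
sight_glass 0.86 [238. 279.] 1116
sight_glass 0.19 [356. 160.] 60
pressure_gauge 0.71 [321. 270.] 1258
pressure_gauge 0.63 [144. 234.] 567
pressure_gauge 0.51 [280. 277.] 7327
[0.53562144 0.0190492  0.17      ]
```

View pics/box.png

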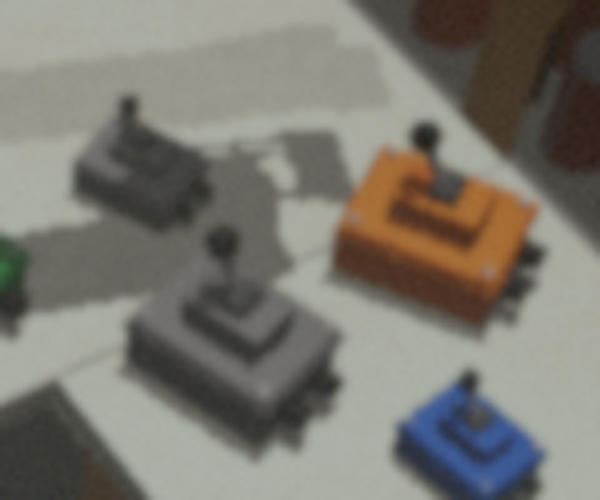

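View pics/valve.png

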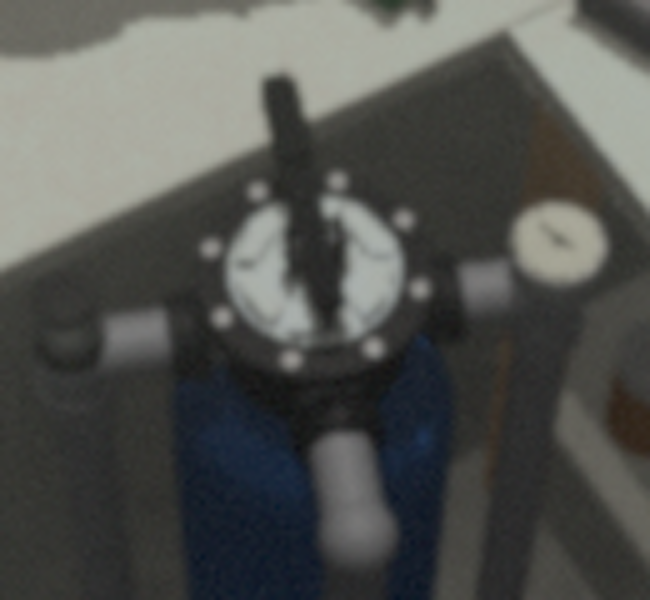

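The crop confirms the larger grey box, with its ball at crop (222,242) and glands at lower right, so the toggle leans to the on side. In the valve crop the gauge is on the right at (560,242) and the sight-glass cap on the left at (66,300). The grip points up to about (278,80).

Run:
```python
from h import *
f=lambda x,y,z:ray("scene",(310+x/5,110+y/5),z)
L,B,R=[f(x,y,.055) for x,y in[(130,325),(262,415),(340,340)]]
print(L,B,R); print("x len",np.linalg.norm(B-L),"y len",np.linalg.norm(R-B)); d=B-L; print("x ang",np.degrees(np.arctan2(d[1],d[0])), "y ang",np.degrees(np.arctan2(*(R-B)[1::-1])))
print("ctr",(L+R)/2); b=f(222,242,.125); print("ball",b)
g=lambda x,y,z:ray("scene",(220+x/5,180+y/5),z)
G,S=g(560,242,.119),g(66,300,.14);A=(G+S)/2; print(G,S,A,g(315,270,.13))
t=g(280,85,.181);print("tip",t, np.linalg.norm((t-A)[:2]),np.degrees(np.arctan2(*(t-A)[1::-1])),"sg ang",np.degrees(np.arctan2(*(S-G)[1::-1])))
s=bot.sense();p=s["position"];y=np.radians(s["tool_rot"][2]);ex=np.array([np.cos(y),np.sin(y)]);ey=np.array([np.sin(y),-np.cos(y)])
u=d[:2]/np.linalg.norm(d[:2])
for off in(-.045,.07):
    w=b[:2]+u*off-p[:2];print(off,b[:2]+u*off,"tool dx,dy",w@ex,w@ey)
```

```text
[0.43993795 0.3573402  0.055     ] [0.55845246 0.39383914 0.055     ] [0.53101658 0.48503262 0.055     ]
x len 0.12400750915271043 y len 0.09523118469091842
x ang 17.117275256877257 y ang 106.74409550218584
ctr [0.48547726 0.42118641 0.055     ]
ball [0.45228579 0.422087   0.125     ]
[0.66071018 0.18532555 0.119     ] [ 0.54691608 -0.12431023  0.14      ] [0.60381313 0.03050766 0.1295    ] [0.6031445  0.02962016 0.13      ]
tip [0.4938539  0.06651158 0.181     ] 0.11570355973194185 161.8700150232269 sg ang -110.17886021046243
-0.045 [0.4092791  0.40884222] tool dx,dy -0.2157171047107815 -0.11325717720362126
0.07 [0.51918509 0.44269   ] tool dx,dy -0.3034869727856664 -0.0389507154515145
```

{"op": "send_rows", "data": {"motion": [{"xyz": [-4,-2,0],"twist": 8},{"xyz": [-8,-4,0],"twist": 16},{"xyz": [-12,-6,0],"twist": 25},{"xyz": [-16,-8,0],"twist": 33},{"xyz": [-20,-10,0],"twist": 42},{"xyz": [-22.4,-11.7,0],"twist": 50},{"xyz": [-22.4,-11.7,0],"twist": 50},{"xyz": [-22.4,-11.7,3],"twist": 50}], "grip": 0}}

```text
t: 2.3
position: [0.4161, 0.4044, 0.2119]
tool_rot: [179.7, -0.2, 107.0]
force: [-0.7, 1.0, -0.7]
grip_width: 0.015
gripper_force: 0.0
```

Run:
```python
from h import *
k=calibration("wrist");im=get_image("wrist");s=bot.sense();print(s["position"],s["tool_rot"],s["t"],s["grip_width"],s["force"])
cv2.imwrite("pics/w1.png",im[:,:,::-1])
np.savez("w1.npz",K=k["K"],pose=k["pose"])
for n in["pump_switch_tip","pump_box"]:
  for d in nets.outline_of(n,"wrist")[:4]: print(n,d["p"],d["at"],ray("wrist",d["at"],.125 if 'tip' in n else .055,k))
```

```text
[0.41343684 0.40232571 0.20581625] [-1.79795446e+02  6.74182398e-02  1.07050453e+02] 2.35 0.010858366589233635 [-1.27315276 -0.93576555 -3.25698318]
pump_switch_tip 0.98 [328.5, 215.1] [0.4574888  0.42223243 0.125     ]
pump_switch_tip 0.95 [526.8, 152.2] [0.5897837  0.51732317 0.125     ]
pump_switch_tip 0.61 [76.7, 315.3] [0.26508479 0.26008561 0.125     ]
pump_switch_tip 0.56 [144.8, 99.9] [0.29447428 0.46745363 0.125     ]
pump_box 0.91 [500.0, 144.4] [0.61884396 0.5270381  0.055     ]
pump_box 0.73 [179.3, 100.5] [0.29740386 0.47256777 0.055     ]
pump_box 0.67 [128.2, 247.5] [0.27339034 0.30195708 0.055     ]
pump_box 0.66 [337.8, 186.3] [0.47561359 0.43762997 0.055     ]
```

View pics/w1.png

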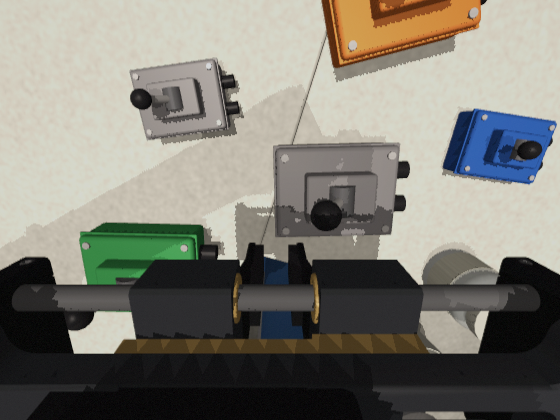

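The wrist view shows the grey box's ball at (328,215), which puts it about 45 mm ahead along the tool's y and 7 mm to +x. I'll descend and push.

{"op": "send_rows", "data": {"motion": [{"xyz": [0.7,0,4]},{"xyz": [0.7,0,8.5]},{"xyz": [0.7,0,8.5]},{"xyz": [0.7,2,8.5]},{"xyz": [0.7,3,8.5]},{"xyz": [0.7,4,8.5]},{"xyz": [0.7,5,8.5]},{"xyz": [0.7,6,8.5]},{"xyz": [0.7,6.8,8.5]},{"xyz": [0.7,6.8,8.5]}]}}

```text
validation failed for argument at $.mo...
```

Run:
```python
from h import *
k=calibration("wrist");im=get_image("wrist");s=bot.sense();print(s["position"],s["t"],s["force"])
for n in["pump_switch_tip"]:
  for d in nets.outline_of(n,"wrist")[:4]: print(n,d["p"],d["at"],ray("wrist",d["at"],.125,k))
im=get_image("scene")
for d in nets.outline_of("pump_switch_tip","scene")[:5]: print(d["p"],d["at"],ray("scene",d["at"],.125))
```

```text
[0.41443088 0.40298538 0.20948575] 2.5 [0.17659215 0.10128778 0.5072194 ]
pump_switch_tip 0.94 [538.3, 152.3] [0.59054041 0.51668711 0.125     ]
pump_switch_tip 0.76 [333.5, 218.0] [0.45822572 0.4196905  0.125     ]
pump_switch_tip 0.72 [78.2, 319.6] [0.26501284 0.25473411 0.125     ]
pump_switch_tip 0.7 [146.6, 95.8] [0.29372879 0.4683131  0.125     ]
0.62 [392.9, 134.8] [0.42996818 0.61593405 0.125     ]
0.54 [359.3, 155.6] [0.45033626 0.44542953 0.125     ]
0.48 [372.7, 221.5] [0.70939273 0.31561664 0.125     ]
0.47 [289.9, 143.1] [0.26861282 0.25636469 0.125     ]
0.45 [144.9, 234.3] [ 0.37214256 -0.36332855  0.125     ]
```

{"op": "send_rows", "data": {"motion": [{"xyz": [0.5,0,4],"twist": 0},{"xyz": [0.5,0,8.5],"twist": 0},{"xyz": [0.5,0,8.5],"twist": 0},{"xyz": [0.5,2,8.5],"twist": 0},{"xyz": [0.5,3,8.5],"twist": 0},{"xyz": [0.5,4,8.5],"twist": 0},{"xyz": [0.5,5,8.5],"twist": 0},{"xyz": [0.5,6,8.5],"twist": 0},{"xyz": [0.5,6.8,8.5],"twist": 0},{"xyz": [0.5,6.8,8.5],"twist": 0}]}}

```text
t: 3.9
position: [0.4798, 0.4264, 0.1241]
tool_rot: [180.0, 0.0, 106.8]
force: [0.6, -0.6, 0.4]
grip_width: 0.0004
gripper_force: 0.0
```

Run:
```python
from h import *
k=calibration("wrist");im=get_image("wrist");s=bot.sense();print(s["position"],s["t"],s["force"])
cv2.imwrite("pics/w2.png",im[:,:,::-1])
for n in["pump_switch_tip"]:
  for d in nets.outline_of(n,"wrist")[:4]: print(n,d["p"],d["at"],ray("wrist",d["at"],.125,k))
```

```text
[0.47963777 0.42632162 0.12421901] 3.95 [ 0.02990538 -0.15296978  0.70226331]
pump_switch_tip 0.78 [539.2, 167.4] [0.58832154 0.52056944 0.125     ]
pump_switch_tip 0.75 [310.1, 251.4] [0.49406985 0.44407977 0.125     ]
pump_switch_tip 0.67 [11.7, 96.2] [0.33574813 0.47865147 0.125     ]
```

View pics/w2.png

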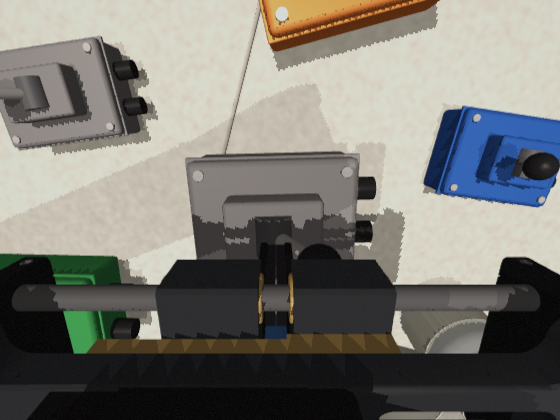

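The ball is now at about (318,258), just right of the fingers, so it is moving over. I'll push further while watching the force.

{"op": "send_rows", "data": {"motion": [{"xyz": [0,0.4,0],"twist": 0},{"xyz": [0,0.6,0],"twist": 0},{"xyz": [0,0.6,0],"twist": 0}]}}

```text
t: 4.38
position: [0.4819, 0.4275, 0.124]
tool_rot: [-179.6, 0.1, 106.9]
force: [-7.5, -4.7, 4.6]
grip_width: 0.0005
gripper_force: 4.3
```

{"op": "send_rows", "data": {"motion": [{"xyz": [0,0.2,0],"twist": 0},{"xyz": [0,0.3,0],"twist": 0},{"xyz": [0,0.3,0],"twist": 0}]}}

```text
t: 4.75
position: [0.4824, 0.4278, 0.1238]
tool_rot: [-179.3, 0.1, 107.0]
force: [-11.8, -5.5, 7.6]
grip_width: 0.0002
gripper_force: 7.6
```

{"op": "send_rows", "data": {"motion": [{"xyz": [0,-1.5,0],"twist": 0},{"xyz": [0,-2,-5],"twist": 8},{"xyz": [0,-2,-10],"twist": 16},{"xyz": [-2,-2.5,-15],"twist": 25},{"xyz": [-5,-3,-15.5],"twist": 35},{"xyz": [-8,-4,-15.5],"twist": 45},{"xyz": [-12,-5,-15.5],"twist": 55},{"xyz": [-16,-6,-15.5],"twist": 65},{"xyz": [-20,-7,-15.5],"twist": 75},{"xyz": [-24,-8,-15.5],"twist": 85},{"xyz": [-28,-9,-15.5],"twist": 95},{"xyz": [-31,-10,-15.5],"twist": 105},{"xyz": [-33.7,-10.6,-15.5],"twist": 115},{"xyz": [-33.7,-10.6,-15.5],"twist": 125},{"xyz": [-33.7,-10.6,-15.5],"twist": 127},{"xyz": [-33.7,-10.6,-15.5],"twist": 127}], "grip": 0.7}}

```text
t: 6.75
position: [0.484, 0.0764, 0.2797]
tool_rot: [-180.0, -0.0, -20.0]
force: [0.5, -0.3, -0.4]
grip_width: 0.0609
gripper_force: 0.0
```

Run:
```python
from h import *
bot.sense();im=get_image("scene");c=cv2.resize(im[110:210,310:430,::-1],(400,333),interpolation=cv2.INTER_CUBIC)
for d in nets.outline_of("pump_switch_tip","scene")[:3]: print(d["p"],d["at"])
k=calibration("wrist");im=get_image("wrist");s=bot.sense();print(s["position"],s["tool_rot"],s["joint_positions"],s["t"],s["force"])
w=im[:,:,::-1].copy()
A=(.604,.030)
o=np.zeros((420,800,3),np.uint8);o[:,:560]=w;o[:200,560:]=cv2.resize(c,(240,200));cv2.imwrite("pics/w3.png",o)
print("proj A",proj("wrist",(*A,.137),k))
np.savez("w3.npz",K=k["K"],pose=k["pose"],im=im)
for d in nets.outline_of("handle_grip","wrist")[:3]: print(d["p"],d["at"],d["region"].sum())
```

```text
0.49 [367.6, 164.8]
0.36 [161.2, 314.5]
[0.48399758 0.07640955 0.27952189] [-1.79996276e+02 -1.41287538e-02 -2.00048375e+01] [ -42.30221562   -3.51149884   29.16235098  102.59510743    1.738948
   80.46263866 -123.47829483] 6.9 [ 0.03054913 -0.37965781  0.51091168]
proj A [277.97632526  65.10897559]
0.7 [278.0, 110.1] 5772
```

View pics/w3.png

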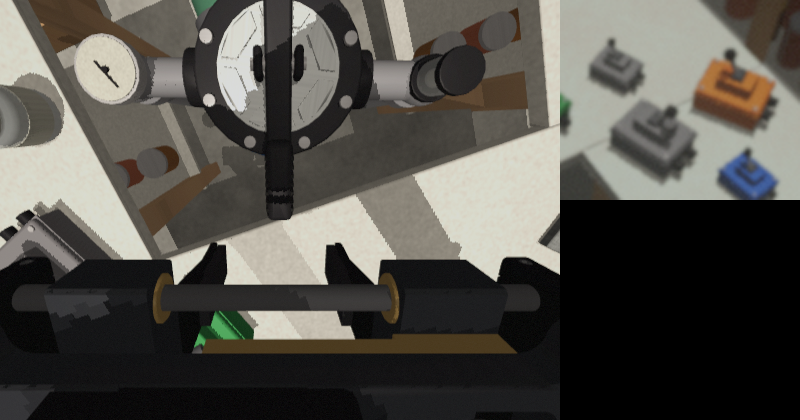

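The wrist view shows the gauge at (106,69), the sight-glass cap at (462,70) and the handle end at (279,205), with its sides at x≈266–292. The scene inset shows the toggle over to off; the ball moved 13 px towards the glands.

Run:
```python
from h import *
z=np.load("w3.npz");k=dict(K=z["K"],pose=z["pose"])
G=ray("wrist",(106,69),.119,k);S=ray("wrist",(462,70),.14,k);A=(G+S)/2
T=[ray("wrist",(279,212),h,k) for h in(.17,.18)]
ang=lambda d:np.degrees(np.arctan2(d[1],d[0]))
print(G,S,A,np.linalg.norm((G-S)[:2]),"sg",ang(S-A))
for t in T: print(t,np.linalg.norm((t-A)[:2]),ang(t-A))
for px in((279,200),(279,160)):
  t=ray("wrist",px,.181,k);print(t,np.linalg.norm((t-A)[:2]),ang(t-A))
print("width",[np.linalg.norm(ray("wrist",(266,y),.181,k)-ray("wrist",(293,y),.181,k)) for y in (180,)])
print("glass vs axis px",ray("wrist",(278,65),.137,k))
```

```text
[0.6597486  0.18496759 0.119     ] [ 0.54371062 -0.12301693  0.14      ] [0.60172961 0.03097533 0.1295    ] 0.3291189421277802 sg -110.64468440062275
[0.48328648 0.07276533 0.17      ] 0.12559927671332172 160.56575188511982
[0.48634452 0.0717869  0.18      ] 0.12238996000541051 160.521369398286
[0.49697976 0.06797979 0.181     ] 0.11109393142921466 160.5434640872245
[0.52958197 0.05627243 0.181     ] 0.0764540743888814 160.67782011524983
width [np.float64(0.023023692052658105)]
glass vs axis px [0.60407626 0.02994991 0.137     ]
```

{"op": "send_rows", "data": {"motion": [{"xyz": [1.2,0.2,3],"twist": 0},{"xyz": [2.5,0.3,5],"twist": 0},{"xyz": [2.5,0.3,8],"twist": 0},{"xyz": [2.5,0.3,11],"twist": 0},{"xyz": [2.5,0.3,11.8],"twist": 0},{"xyz": [2.5,0.3,11.8],"twist": 0}]}}

```text
t: 7.7
position: [0.5065, 0.0647, 0.1617]
tool_rot: [180.0, 0.0, -20.1]
force: [1.1, 0.3, 0.8]
grip_width: 0.0607
gripper_force: 0.0
```

{"op": "send_rows", "data": {"motion": [{"xyz": [0,0,0],"twist": 0},{"xyz": [0,0,0],"twist": 0},{"xyz": [0,0,0],"twist": 0},{"xyz": [0,0,0],"twist": 0},{"xyz": [0,0,0],"twist": 0}], "grip": 0, "newtons": 25}}

```text
t: 8.32
position: [0.5066, 0.0649, 0.1617]
tool_rot: [-180.0, -0.0, -20.1]
force: [0.2, 0.3, -0.4]
grip_width: 0.0237
gripper_force: 25.0
```

{"op": "send_rows", "data": {"motion": [{"xyz": [0,0,0.2],"twist": 0},{"xyz": [0,0,0.4],"twist": 0},{"xyz": [0,0,0.4],"twist": 0}]}}

```text
t: 8.7
position: [0.5069, 0.0654, 0.1589]
tool_rot: [-179.9, -0.0, -20.1]
force: [-2.5, 1.5, 8.3]
grip_width: 0.0238
gripper_force: 25.0
```

{"op": "send_rows", "data": {"motion": [{"xyz": [0,0,0.2],"twist": 0},{"xyz": [0,0,0.2],"twist": 0},{"xyz": [0,0,0.2],"twist": 0}]}}

```text
t: 9.07
position: [0.5071, 0.0655, 0.1572]
tool_rot: [-179.9, -0.0, -20.1]
force: [-2.7, 1.7, 9.9]
grip_width: 0.0236
gripper_force: 25.0
```

{"op": "send_rows", "data": {"motion": [{"xyz": [0,0,0.15],"twist": 0},{"xyz": [0.04,0.89,0.15],"twist": -5},{"xyz": [0.15,1.77,0.15],"twist": -10},{"xyz": [0.35,2.64,0.15],"twist": -15},{"xyz": [0.62,3.49,0.15],"twist": -20},{"xyz": [0.62,3.49,0.15],"twist": -20}]}}

```text
t: 9.82
position: [0.5013, 0.0307, 0.1558]
tool_rot: [-179.9, -0.2, -0.0]
force: [-1.0, 2.8, 8.5]
grip_width: 0.0236
gripper_force: 25.0
```

{"op": "send_rows", "data": {"motion": [{"xyz": [0.04,0.89,0],"twist": -5},{"xyz": [0.15,1.77,0],"twist": -10},{"xyz": [0.35,2.64,0],"twist": -15},{"xyz": [0.62,3.49,0],"twist": -20},{"xyz": [0.96,4.31,0],"twist": -25},{"xyz": [1.37,5.1,0],"twist": -30},{"xyz": [1.84,5.85,0],"twist": -35},{"xyz": [2.39,6.56,0],"twist": -40},{"xyz": [2.99,7.21,0],"twist": -45},{"xyz": [3.92,8.04,0],"twist": -52},{"xyz": [3.92,8.04,0],"twist": -52}]}}

```text
t: 11.2
position: [0.541, -0.0486, 0.1558]
tool_rot: [180.0, -0.2, 52.1]
force: [-0.8, 4.7, 8.6]
grip_width: 0.0239
gripper_force: 25.0
```

{"op": "send_rows", "data": {"motion": [{"xyz": [0,0,-0.4],"twist": 0},{"xyz": [0,0,-0.7],"twist": 0},{"xyz": [0,0,-0.8],"twist": 0},{"xyz": [0,0,-0.8],"twist": 0}]}}

```text
t: 11.7
position: [0.5403, -0.0486, 0.1616]
tool_rot: [180.0, -0.2, 52.0]
force: [4.4, 4.1, -3.4]
grip_width: 0.024
gripper_force: 25.0
```

{"op": "send_rows", "data": {"motion": [{"xyz": [0,0.27,0],"twist": -1.5},{"xyz": [0.01,0.53,0],"twist": -3},{"xyz": [0.01,0.53,0],"twist": -3}]}}

```text
t: 12.08
position: [0.5444, -0.0516, 0.1616]
tool_rot: [-180.0, -0.2, 55.0]
force: [3.0, 5.6, -1.9]
grip_width: 0.0237
gripper_force: 25.0
```

{"op": "send_rows", "data": {"motion": [{"xyz": [0,0.22,0],"twist": -1.2},{"xyz": [0.01,0.44,0],"twist": -2.5},{"xyz": [0.01,0.44,0],"twist": -2.5}]}}

```text
t: 12.45
position: [0.548, -0.054, 0.1617]
tool_rot: [-180.0, -0.2, 57.5]
force: [3.0, 5.4, -1.2]
grip_width: 0.0236
gripper_force: 25.0
```

{"op": "send_rows", "data": {"motion": [{"xyz": [0,0.22,-0.05],"twist": -1.2},{"xyz": [0.01,0.44,-0.05],"twist": -2.5},{"xyz": [0.01,0.44,-0.05],"twist": -2.5}]}}

```text
t: 12.82
position: [0.5516, -0.0562, 0.1622]
tool_rot: [-180.0, -0.2, 60.0]
force: [2.3, 6.4, -0.7]
grip_width: 0.024
gripper_force: 25.0
```

{"op": "send_rows", "data": {"motion": [{"xyz": [0,0.22,0],"twist": -1.2},{"xyz": [0.01,0.44,0],"twist": -2.5},{"xyz": [0.01,0.44,0],"twist": -2.5}]}}

```text
t: 13.2
position: [0.5556, -0.0584, 0.1629]
tool_rot: [-180.0, -0.2, 62.5]
force: [0.7, 5.7, 4.3]
grip_width: 0.0239
gripper_force: 25.0
```

The vertical force flipped to +4.3 N and z rose, so the tongue has found the notch. I'll let it up.

{"op": "send_rows", "data": {"motion": [{"xyz": [0,0,-0.15],"twist": 0},{"xyz": [0,0,-0.3],"twist": 0},{"xyz": [0,0,-0.3],"twist": 0}]}}

```text
t: 13.58
position: [0.5555, -0.0586, 0.1659]
tool_rot: [180.0, -0.2, 62.5]
force: [1.8, 5.3, 3.1]
grip_width: 0.0236
gripper_force: 25.0
```

{"op": "send_rows", "data": {"motion": [{"xyz": [0,0,-0.15],"twist": 0},{"xyz": [0,0,-0.3],"twist": 0},{"xyz": [0,0,-0.4],"twist": 0},{"xyz": [0,0,-0.4],"twist": 0}]}}

```text
t: 14.08
position: [0.5555, -0.0586, 0.1696]
tool_rot: [180.0, -0.2, 62.5]
force: [2.0, 4.8, 1.4]
grip_width: 0.0238
gripper_force: 25.0
```

{"op": "send_rows", "data": {"motion": [{"xyz": [0,0,-0.1],"twist": 0},{"xyz": [0,0,-0.1],"twist": 0},{"xyz": [0,0,-0.1],"twist": 0},{"xyz": [0,0,-0.1],"twist": 0}], "grip": 0.65}}

```text
t: 14.58
position: [0.5546, -0.0612, 0.1704]
tool_rot: [-180.0, 0.0, 62.3]
force: [-0.6, 0.6, -0.4]
grip_width: 0.0534
gripper_force: 0.0
```

{"op": "send_rows", "data": {"motion": [{"xyz": [0,0,-3],"twist": 0},{"xyz": [0,0,-7],"twist": 0},{"xyz": [-1,0,-11],"twist": 0},{"xyz": [-2.5,0,-11],"twist": 0},{"xyz": [-2.5,0,-11],"twist": 0}]}}

```text
t: 15.2
position: [0.5424, -0.0846, 0.2802]
tool_rot: [-180.0, 0.0, 62.2]
force: [-0.5, 0.3, 0.2]
grip_width: 0.0568
gripper_force: 0.0
```

Run:
```python
from h import *
k=calibration("wrist");im=get_image("wrist");s=bot.sense();print(s["position"],s["tool_rot"],s["t"],s["force"])
np.savez("w4.npz",K=k["K"],pose=k["pose"]);b=get_image("scene")[110:210,310:430,::-1];c=get_image("side")[150:250,220:380,::-1]
o=np.zeros((420,800,3),np.uint8);o[:,:560]=im[:,:,::-1];o[:200,560:]=cv2.resize(b,(240,200));o[200:350,560:]=cv2.resize(c,(240,150));cv2.imwrite("pics/w4.png",o)
A=np.array([.603,.0305])
for n,z in(("tip locked",.181),("tip on ring",.169)):
  print(n,[proj("wrist",(*(A+.135*np.array([np.cos(t),np.sin(t)])),z),k).round() for t in np.radians([242.5])])
```

```text
[ 0.54243745 -0.08337952  0.27954751] [-1.79912931e+02  1.12268652e-02  6.22880484e+01] 15.25 [-0.14288253  1.16383454  0.37604701]
tip locked [array([276., 221.])]
tip on ring [array([276., 217.])]
```

View pics/w4.png

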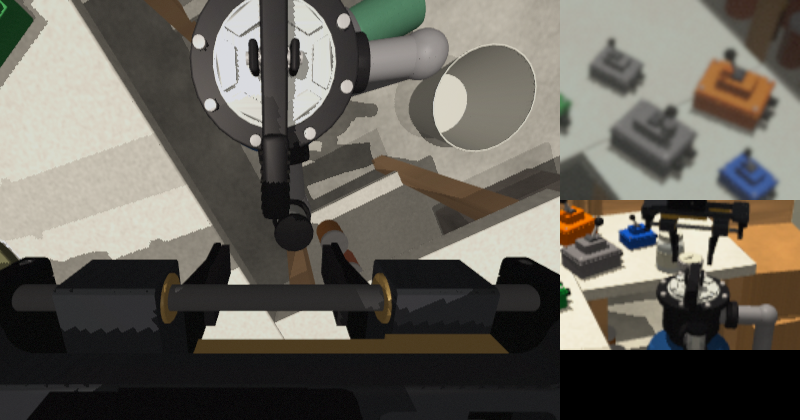

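The handle end is at (280,212), about 8° short of the sight-glass cap at (293,232), which is within the ring's tolerance. The toggle is off. I'll check the locked height with a light touch on the grip top: contact near 181 mm means locked, near 172 mm means it is resting on the ring.

{"op": "send_rows", "data": {"motion": [{"xyz": [1,0,0],"twist": 0},{"xyz": [2.5,0,3],"twist": 0},{"xyz": [2.5,0,5],"twist": 0},{"xyz": [2.5,0,7],"twist": 0},{"xyz": [2.5,0,8],"twist": 0},{"xyz": [2.5,0,8],"twist": 0}], "grip": 0}}

```text
t: 16.1
position: [0.5548, -0.0603, 0.2]
tool_rot: [-180.0, 0.0, 62.4]
force: [-0.1, 0.9, -0.4]
grip_width: 0.0051
gripper_force: 0.0
```

{"op": "send_rows", "data": {"motion": [{"xyz": [0,0,0.2],"twist": 0},{"xyz": [0,0,0.4],"twist": 0},{"xyz": [0,0,0.4],"twist": 0}]}}

```text
t: 16.48
position: [0.5553, -0.061, 0.1975]
tool_rot: [179.9, -0.1, 62.4]
force: [-0.7, 0.4, 3.0]
grip_width: 0.0004
gripper_force: 1.8
```

There is contact at 180.5 mm, so it is fully up. I'll retreat and hand in.

{"op": "send_rows", "data": {"motion": [{"xyz": [0,0,-3],"twist": 0},{"xyz": [0,0,-8],"twist": 0},{"xyz": [0,0,-12],"twist": 0},{"xyz": [0,0,-12],"twist": 0},{"xyz": [0,0,-12],"twist": 0}]}}

```text
t: 17.1
position: [0.5544, -0.0607, 0.3159]
tool_rot: [-180.0, 0.0, 62.4]
force: [0.1, 0.1, 0.6]
grip_width: 0.0006
gripper_force: 0.0
```

```bash
python3 -c "
from station import bot
s=bot.sense();print(s['position'],s['force']);print(bot.job_done())"
```

```text
[ 0.55441517 -0.06074709  0.31588671] [0.08667339 0.05308435 0.63183575]
the job is handed in; nothing more can be done
None
```

I switched the pump off first, then swung the valve handle the shorter way to the sight glass, where it is locked fully up in its notch (felt at about 181 mm); the arm is clear and the job is handed in at about 17 s, with no verdict returned.

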